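# Slide the mustard through the sprung flap into the collection bay

## Task

Slide the yellow mustard tin through the doorway into the collection bay: push the sprung green flap open with one finger and keep it open while the other finger pushes the tin through, so that the flap never presses or knocks on the tin. Push the tin far enough in that the flap can swing fully shut behind it, then take the hand away. Do not lift or tip the tin, and leave the other groceries where they are.

Things in the scene. Friction and masses are not known exactly. Their poses are not given: they have to be found in the camera images.
- bay: Collection bay: roofless pen of steel walls 50 mm high, 8 mm thick, fixed to the counter, pose differs each time. Origin: on the counter, middle of the doorway, in the plane of the front wall; x points through the doorway into the bay, y left as one looks in, z up. Inside it spans x 0 to 240 mm and y -80 to +220 mm; front wall left of the doorway: y 90 to 228 mm. Floor level with the counter, no sill.
- rail_end (a point): Outer end of the guide rail, at its inner face on the counter: bay frame (-110, -80, 0) mm. The rail is the right wall of the bay running straight on out through the doorway: inner face y = -80 mm from x = -110 to x = 240 mm, 50 mm high, 8 mm thick. The doorway is open above and reaches from this face to y = +72 mm.
- hinge (a point): The flap's upright hinge axis, at counter height, at the left side of the doorway: bay frame (0, 78, 0) mm. A steel post 18 mm thick and 56 mm high stands there, centred at y = 81 mm.
- flap (a joint): Green plastic flap across the doorway, yellow stripe at its free edge, 6 mm thick, 4 to 46 mm above the counter, reaching 148 mm from the hinge (to bay y = -70 mm when shut). Rad: 0 shut, grows as the free edge swings into the bay (about +z), 1.57 points straight in, stop at 1.8; it cannot open outwards. A spring shuts it in under half a second: 0.20 N m when shut plus 0.25 N m per rad.
- flap_edge (a point): The middle of the flap's free edge, 148 mm from the hinge, 25 mm above the counter. As the flap shuts, this edge sweeps a circle of 148 mm about the hinge, and the tin must stand outside it.
- mustard: The tin to push: rectangular, yellow with white labels, 36 mm along its x, 60 mm along its y, 48 mm tall, round black lid (30 mm across) on top up to 58 mm; about 160 g, upright, loose. Origin: centre of its underside; z up. It starts before the doorway beside the rail, long side across the way: centre 45 to 80 mm before the doorway, 34 to 44 mm from the rail's inner face, turned up to 6 degrees.
- relish: Bystander: round jar with amber contents and black lid, 48 mm across, 56 mm tall, inside the left part of the bay; origin at the centre of its underside. Leave it alone.
- jam: Bystander: round red jar with brass lid, 48 mm across, 56 mm tall, inside the left part of the bay; origin at the centre of its underside. Leave it alone.
- pate_tin: Bystander: blue tin, 54 mm across, 42 mm tall, on the counter outside the front wall; origin at the centre of its underside. Leave it alone.
- olives: Bystander: round green jar with white lid, 52 mm across, 60 mm tall, on the counter outside the front wall; origin at the centre of its underside. Leave it alone.
- cracker_box: Bystander: cardboard box 50 x 100 x 55 mm (x, y, z) on the right of the counter; origin at the centre of its underside. Leave it alone.
- chutney: Bystander: round brown jar, 60 mm across, 85 mm tall, on the right of the counter; origin at the centre of its underside. Leave it alone.
- honey: Bystander: round yellow jar with white lid, 60 mm across, 85 mm tall, far to the left on the counter; origin at the centre of its underside. Leave it alone.
There are look-alikes about, which are no part of the job. Leave any pink or turquoise look-alike of the mustard alone.

How it is judged:
On the way, in this order (a step that is already met when the one before it is completed fails the run):
1. a finger has pushed the flap ajar (over 0.25 rad) while the tin still stands before the doorway (value of joint flap above 0.25 rad and contact force between the fingers and flap above 0.3 N and x of mustard in the frame of bay below -0.015 m).
2. with the flap held open by a finger (over 0.6 rad), a finger pushes the tin through the doorway (value of joint flap above 0.6 rad and contact force between the fingers and flap above 0.3 N and contact force between the fingers and mustard above 0.05 N and x of mustard in the frame of bay between 0 and 0.1 m and y of mustard in the frame of bay below 0.078 m).
At the end, for the whole second after the job is handed in: The mustard tin stands upright (within 0.1 rad) and at rest on the counter inside the bay's walls, the flap is shut behind it (joint below 0.06 rad) and does not touch it (x of mustard in the frame of bay between 0.06 and 0.235 m and y of mustard in the frame of bay between -0.08 and 0.22 m and height (world z) of mustard below 0.006 m and angle between mustard's own z axis and vertical below 0.1 rad and linear speed of mustard below 0.01 m/s and value of joint flap below 0.06 rad and contact force between mustard and flap below 0.1 N).
It fails at once if the flap presses or knocks on the tin (over 0.8 N) (contact force between mustard and flap above 0.8 N).
It fails at once if the tin is lifted more than 15 mm (height (world z) of mustard above 0.015 m).
It fails at once if the tin is tipped more than 0.35 rad (angle between mustard's own z axis and vertical above 0.35 rad).
It fails at once if another grocery is moved more than 20 mm or tipped (distance of any of relish, jam, pate_tin, olives, cracker_box, chutney, honey from where it was at the start of the episode above 0.02 m or angle between any of relish, jam, pate_tin, olives, cracker_box, chutney, honey's own z axis and vertical above 0.3 rad).
It also fails if it takes over 53 s, if anything falls off the work surface, if the arm or the gripper's body presses on something with over 40 N, if the wrist force passes 120 N, or if a joint passes its speed limit or range.

## Robot

A 7-joint arm with a two-finger parallel gripper is mounted at the origin on the work surface. World frame = base frame: x ahead of the robot, y to its left, z up, the work surface at z = 0. Lengths are in m, angles in rad, forces in N, time in s.
With the tool pointing down it reaches from about 0.35 to 0.9 m from the base axis. Payload 7.2 kg.
Tool frame: the origin (TCP) lies midway between the tips of the shut fingers; the grasp point (between the pads) lies 19 mm behind it; y points along the fingers, z is the direction in which the jaws open and shut, and the axes are right-handed (so a half turn about y gives the same grasp; the last joint's range is limited). The gripper opens to 88 mm and grips with 3 to 60 N. Pads are 20 mm wide; open, the fingers measure 115 mm over their backs; the gripper's body (75 mm by 178 mm) begins 61 mm behind the grasp point.
Start: joints at [-1.414, 0.411, -0.013, 1.596, 0.006, 1.134, -0.082], TCP at [0.139, 0.609, 0.223] pointing down, gripper open.
Joint ranges: [-2.95, 2.95], [-0.29, 1.99], [-1.47, 1.44], [0.14, 2.54], [-1.03, 4.17], [0.13, 1.85], [-2.86, 2.86]. Speed limits (rad/s): [2.39, 2.39, 3.01, 3.01, 3.14, 3.14, 3.14].

## Interface

Orientations are given as [roll, pitch, yaw] about the fixed x, y, z axes, in that order (R = Rz(yaw) Ry(pitch) Rx(roll)).
In Python, from cell import env, get_image, get_calibration, order gives the robot as it stands. The module is installed in compiled form; this text tells all that it offers.
- The arm moves only by the tool play_rows, never from a script. Its arguments are lists of equal length, an entry for each row: "dr": the turn, a rotation vector about the tool's x, y, z in degrees, a list of three; "offset": the shift along the tool's x, y, z in mm, a list of three; "jaw": the finger opening in mm, from 0 to 87.8. In form: {"dr": [[wx, wy, wz], ...], "offset": [[x, y, z], ...], "jaw": [jaw, ...]}. A call has 1 to 20 rows; each row is the pose to reach, as a shift and turn from the pose commanded when the call began, along the tool's axes at that moment; what a row does not reach only later rows make up. A row lasts 1/12 s, in which the tool goes at most 41.7 mm and 7.16 degrees, less where a joint would pass 70% of its speed; a pose out of reach is approached as far as the arm can. A call with a gripper value outside its range is refused whole. The fingers move at their own pace and stop on an object; the grip force is fixed at half the most. Time passes only in rows, so rows that repeat a pose let the fingers close. It gives the time, the measured TCP pose, the force and the opening at its end, in the units of the state.
- env.get_obs(): the state, without advancing time (a new reading comes with each control period).
- get_image(name): name is "scene" or "top" or "wrist"; returns (picture, depth): 400x640x3 uint8, blue, green, red; 400x640 float32, m along the optical axis (not along the pixel's ray), 0 where there is no reading.
- get_calibration(name): a dict with "mtx" (3x3 intrinsics, pixels), "k1" (the pictures are not rectified: a ray, as slopes to the right and down, at radius r is drawn at 1 + k1 r^2 times it, then the intrinsics apply), "rvec" (rotation vector, rad) and "tvec" (3), from world to camera coordinates, as OpenCV has them. Camera axes: x right, y down, z forward; pixel columns grow to the right and rows downward; lengths in m; the calibration is good to about 2 mm. A picture is of the moment at which its call begins: read the wrist's pose just before it. get_calibration takes no time and is no camera call; for the wrist camera it gives the pose at the moment of the call.
- order.sign_off(): hands the job in, once; it reports no verdict.
The state is a dict: "time_s": time; "joints": joint angles; "qd": joint speeds; "joint_efforts": joint torques, N m; "tool_pos": TCP position; "eef_rot": TCP orientation; "ft_force": force on the tool from outside, world axes, zero at the start; "ft_torque": the same for the moment, N m; "width": opening from 0.0 (shut) to 1.0 (fully open).
Only numpy, scipy, OpenCV 4.12 (cv2) and the standard library are available. Lean on these libraries where they do the work, as an engineer would, in place of code of your own. Each camera call takes 0.05 s, during which the arm holds its last target. There are 200 camera calls.

## Working session

There is one attempt and no reset: what is moved stays moved. The work goes in short steps, Python scripts to look and compute and a tool call to move; the robot and the scene stay as the last step left them, time stands still between calls to the robot, and variables do not carry over. Pictures are saved under pics/ and viewed, about 8 in all and at most 12, crops included, and the job is handed in when it is done.

Besides the shell and the picture viewer there is one more tool, called after "Call:" as name(argument=value, ...), one argument or row to a line, values as JSON. play_rows: Moves the arm, as the interface text tells. Its arguments: {"type":"object","properties":{"dr":{"type":"array"},"offset":{"type":"array"},"jaw":{"type":"array"}},"required":["dr","offset","jaw"]}

```bash
mkdir -p pics
cat > h.py <<'E'
import numpy as np, cv2
from cell import env,get_image,get_calibration,order
from scipy.spatial.transform import Rotation as R
def unproj(cal,px,depth=None,z=None):
    K=cal["mtx"];px=np.atleast_2d(px).astype(float)
    d=np.stack([(px[:,0]-K[0][2])/K[0][0],(px[:,1]-K[1][2])/K[1][1]],1)
    s=d.copy()
    for _ in range(20): s=d/(1+cal["k1"]*(s**2).sum(1,keepdims=True))
    ray=np.c_[s,np.ones(len(s))]
    M=R.from_rotvec(np.ravel(cal["rvec"])).as_matrix();t=np.ravel(cal["tvec"])
    o=-M.T@t; w=ray@M
    k=np.asarray(depth)[:,None] if depth is not None else ((z-o[2])/w[:,2])[:,None]
    return o+w*k
def cloud(name):
    c=get_calibration(name);im,d=get_image(name)
    v,u=np.mgrid[:400,:640]
    return im,d,unproj(c,np.c_[u.ravel(),v.ravel()],d.ravel()).reshape(400,640,3)
E
python3 - <<'E'
from h import *
o=env.get_obs();print({k:np.round(v,3) for k,v in o.items()})
for n in("top","scene"):
    im,d,P=cloud(n);np.savez(f"{n}0.npz",im=im,d=d,P=P);cv2.imwrite(f"pics/{n}0.png",im)
E
```

```text
{'time_s': np.float64(0.0), 'joints': array([-1.414,  0.412, -0.013,  1.597,  0.006,  1.134, -0.082]), 'qd': array([ 0.001,  0.   ,  0.   ,  0.   ,  0.   , -0.001,  0.   ]), 'joint_efforts': array([-0.0000e+00, -5.8799e+01,  6.4100e-01, -2.9106e+01, -5.4000e-02,
        1.9000e-02,  0.0000e+00]), 'tool_pos': array([0.139, 0.609, 0.222]), 'eef_rot': array([-1.572, -0.   , -0.225]), 'ft_force': array([-0.691, -0.85 , -0.56 ]), 'ft_torque': array([0.03 , 0.022, 0.011]), 'width': np.float64(0.997)}
```

View pics/top0.png

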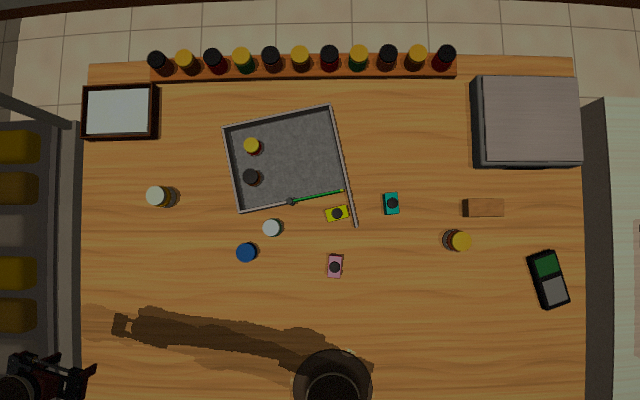

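View pics/scene0.png

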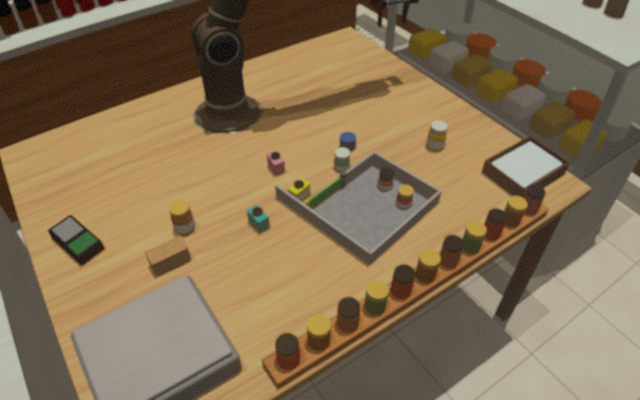

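The top view shows the bay with corners at about (222,127), (331,106) and (239,212). The rail end is at (357,227), the hinge at (291,201) and the flap edge at (343,190). Three tins fit the shape: yellow (337,213), turquoise (391,203) and pink (335,266). The yellow one beside the rail before the doorway is the mustard.

```bash
cat > fit.py <<'E'
from h import *
from scipy.optimize import minimize
# wall-top rectangles bay frame (x0,x1,y0,y1)
W=np.array([[-.11,.248,-.088,-.08],[.24,.248,-.088,.228],[-.008,.248,.22,.228],[-.008,0,.09,.228]])
def sd(p):
    out=[]
    for x0,x1,y0,y1 in W:
        dx=np.maximum(np.maximum(x0-p[:,0],p[:,0]-x1),0);dy=np.maximum(np.maximum(y0-p[:,1],p[:,1]-y1),0)
        out.append(np.hypot(dx,dy))
    return np.min(out,0)
def tobay(P,q):
    c,s=np.cos(q[2]),np.sin(q[2]); d=P[:,:2]-q[:2]
    return np.c_[d[:,0]*c+d[:,1]*s,-d[:,0]*s+d[:,1]*c]
def fit(P,q0,zr=(.043,.058)):
    P=P.reshape(-1,3);P=P[(P[:,2]>zr[0])&(P[:,2]<zr[1])]
    n=sd(tobay(P,q0))<.02;P=P[n]
    # samples on model too, to centre: symmetric chamfer
    from scipy.spatial import cKDTree
    t=cKDTree(P[:,:2]);g=[]
    for x0,x1,y0,y1 in W:
        X,Y=np.meshgrid(np.linspace(x0,x1,max(3,int((x1-x0)/.004))),np.linspace(y0,y1,max(3,int((y1-y0)/.004))));g.append(np.c_[X.ravel(),Y.ravel()])
    g=np.vstack(g)
    def f(q):
        c,s=np.cos(q[2]),np.sin(q[2]);w=g@np.array([[c,s],[-s,c]])+q[:2]
        a=sd(tobay(P,q));b=t.query(w)[0]
        return np.minimum(a,.01).mean()+np.minimum(b,.01).mean()
    r=minimize(f,q0,method="Nelder-Mead",options=dict(initial_simplex=np.array(q0)+np.r_[[[0,0,0]],np.diag([.01,.01,.05])],xatol=1e-5,fatol=1e-8))
    return r.x,r.fun,len(P)
E
python3 - <<'E'
from fit import *
z=np.load("top0.npz");c=get_calibration("top")
pts=dict(rail=(357,227),fr=(331,106),fl=(222,127),nl=(239,212))
w={k:unproj(c,v,z=.05)[0] for k,v in pts.items()};print({k:v.round(3) for k,v in w.items()})
a=w["fl"]-w["nl"];th=np.arctan2(a[1],a[0]);e=np.array([np.cos(th),np.sin(th)]);n=np.array([-e[1],e[0]])
q0=np.r_[w["rail"][:2]+.11*e+.084*n,th];print(q0)
print(z["P"][150:152,400:402,2])
print(fit(z["P"],q0))
zs=np.load("scene0.npz");print(fit(zs["P"],q0))
im=z["im"];hsv=cv2.cvtColor(im,cv2.COLOR_BGR2HSV)
P=z["P"];
for n,(u,v) in dict(must=(337,213),lidm=(337,213),teal=(391,203),pink=(335,266),olive=(272,227),pate=(246,252),relish=(251,176),jam=(251,145),crack=(483,208),chut=(458,240),honey=(157,196)).items(): print(n,P[v,u].round(3))
cv2.imwrite("pics/crop0.png",cv2.resize(im[90:280,210:420],None,fx=3.5,fy=3.0,interpolation=cv2.INTER_CUBIC))
E
```

```text
{'rail': array([ 0.456, -0.072,  0.05 ]), 'fr': array([ 0.793, -0.005,  0.05 ]), 'fl': array([0.739, 0.3  , 0.05 ]), 'nl': array([0.5 , 0.25, 0.05])}
[0.54673911 0.03254208 0.20682881]
[[-0.00105863  0.00258685]
 [ 0.00170153 -0.00046925]]
(array([0.54536842, 0.03303747, 0.20048059]), np.float64(0.002404694307966865), 1247)
(array([0.55078377, 0.03082821, 0.1993102 ]), np.float64(0.00258831172972175), 1165)
must [ 0.495 -0.018  0.059]
lidm [ 0.495 -0.018  0.059]
teal [ 0.52  -0.165  0.056]
pink [ 0.352 -0.011  0.059]
olive [0.458 0.158 0.061]
pate [0.39  0.233 0.04 ]
relish [0.598 0.216 0.057]
jam [0.685 0.217 0.055]
crack [ 0.504 -0.418  0.058]
chut [ 0.419 -0.338  0.081]
honey [0.544 0.469 0.082]
```

View pics/crop0.png

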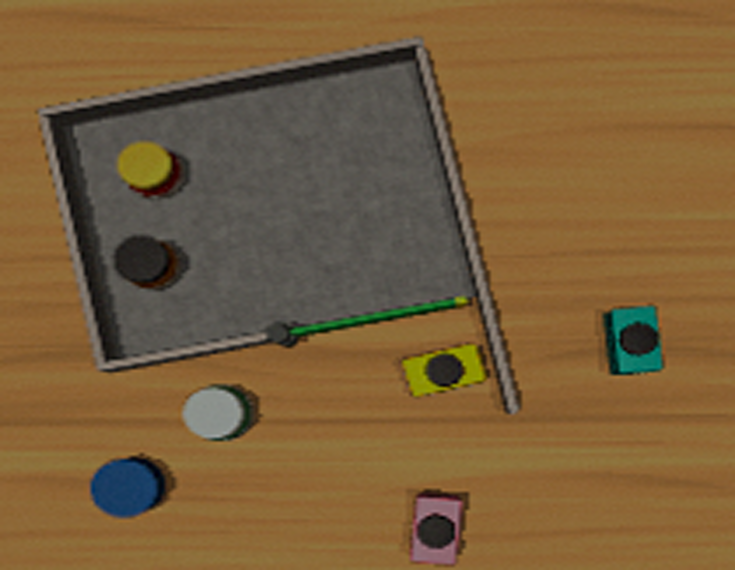

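The crop confirms it: the yellow tin with white side labels stands beside the rail outside the green flap. The others are turquoise and pink. Next I'll move above the doorway for a closer look.

Call:
play_rows(
  dr=[
    [0,21,0],
    [0,21,0],
    [0,21,0],
    [0,21,0],
    [0,21,0],
    [0,21,0],
    [0,21,0],
    [0,21,0],
    [0,21,0],
    [0,21,0],
    [0,21,0],
    [0,21,0],
    [0,21,0],
    [0,21,0],
    [0,21,0],
    [0,21,0],
    [0,21,0],
    [0,21,0],
    [0,21,0],
    [0,21,0],
  ],
  offset=[
    [483,-80,-494],
    [483,-80,-494],
    [483,-80,-494],
    [483,-80,-494],
    [483,-80,-494],
    [483,-80,-494],
    [483,-80,-494],
    [483,-80,-494],
    [483,-80,-494],
    [483,-80,-494],
    [483,-80,-494],
    [483,-80,-494],
    [483,-80,-494],
    [483,-80,-494],
    [483,-80,-494],
    [483,-80,-494],
    [483,-80,-494],
    [483,-80,-494],
    [483,-80,-494],
    [483,-80,-494],
  ],
  jaw=[84,84,84,84,84,84,84,84,84,84,84,84,84,84,84,84,84,84,84,84],
)

```text
time_s: 1.77
tool_pos: [0.4995, 0.0207, 0.3021]
eef_rot: [-1.571, 0.001, -0.591]
ft_force: [0.7, 0.9, -0.1]
width: 0.955
```

Run:
```python
from fit import *
o=env.get_obs();print(o["time_s"],o["tool_pos"].round(4),np.degrees(o["eef_rot"]).round(2),o["width"],o["ft_force"].round(2))
im,d,P=cloud("wrist");np.savez("wrist1.npz",im=im,d=d,P=P,c=get_calibration("wrist"));cv2.imwrite("pics/wrist1.png",im)
q=[.547,.032,.2];print(fit(P,q,(.044,.055)))
```

```text
1.7667 [0.4995 0.0207 0.3021] [-9.003e+01  6.000e-02 -3.386e+01] 0.9553116857847956 [ 0.71  0.85 -0.09]
(array([0.54520846, 0.03398459, 0.19845233]), np.float64(0.0035930240497053117), 3650)
```

View pics/wrist1.png

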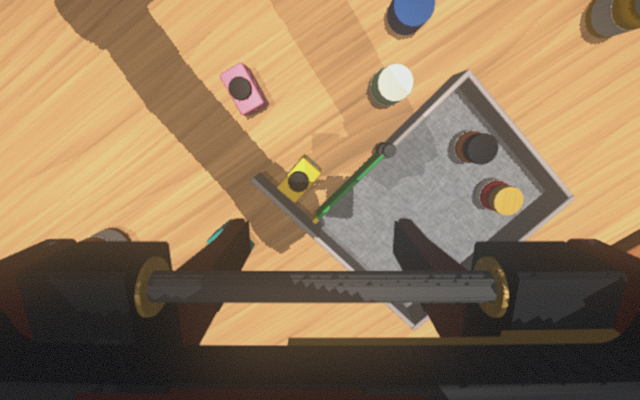

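The wrist view shows the mustard at (298,180) by the rail end (258,180), the flap from hinge (387,150) to edge (317,220), and pink (242,90) well away. Now I'll measure them from the point cloud.

Run:
```python
from fit import *
for n in("wrist1","top0"):
    z=np.load(n+".npz",allow_pickle=True);im,P=z["im"],z["P"];h=cv2.cvtColor(im,cv2.COLOR_BGR2HSV);H,S,V=[h[...,i].astype(int) for i in range(3)]
    near=np.hypot(P[...,0]-.495,P[...,1]+.018)<.06
    q=np.array([.5455,.0335,.199])
    m=near&(H>22)&(H<36)&(S>120)&(P[...,2]>.038)&(P[...,2]<.056)
    b=tobay(P[m],q)*1000;r=cv2.minAreaRect(b.astype(np.float32));print(n,"tin",m.sum(),r, b.mean(0),P[m][:,2].mean())
    l=near&(V<70)&(P[...,2]>.053)&(P[...,2]<.064);print(" lid",l.sum(),tobay(P[l],q).mean(0)*1000 if l.any() else "",P[l][:,2].mean())
    g=(H>40)&(H<80)&(S>100)&(P[...,2]>.038)&(P[...,2]<.052)&(np.abs(tobay(P.reshape(-1,3),q)[:,0].reshape(H.shape))<.04)
    b=tobay(P[g],q)*1000; k=np.abs(b[:,1])<60;b=b[k];pf=np.polyfit(b[:,1],b[:,0],1);print(" flap",len(b),pf,b[:,1].min(),b[:,1].max(),P[g][:,2].mean())
    w=(P[...,2]>.045)&(P[...,2]<.055)&(S<70);b=tobay(P[w],q)*1000
    k=(np.abs(b[:,1]+84)<9)&(b[:,0]>-105)&(b[:,0]<100);print(" rail",k.sum(),np.percentile(b[k,1],[5,50,95]), np.polyfit(b[k,0],b[k,1],1))
    k=(np.abs(b[:,0])<15)&(b[:,1]>105)&(b[:,1]<210);print(" front",k.sum(),np.percentile(b[k,0],[5,50,95]))
    k=(np.abs(b[:,0]-244)<15)&(b[:,1]>-60)&(b[:,1]<200);print(" back",k.sum(),np.percentile(b[k,0],[5,50,95]))
    k=(np.abs(b[:,1]+84)<10)&(b[:,0]>-140)&(b[:,0]<-60);print(" railend",np.percentile(b[k,0],[1,3]))
    print(" wallz",np.median(P[w][:,2]),"floor",np.median(P[...,2][(np.abs(P[...,2])<.015)]))
```

```text
wrist1 tin 340 ((-60.89617919921875, -27.44377326965332), (33.94521713256836, 35.81574249267578), 1.3959465026855469) [-62.98949287 -20.58721323] 0.0485112767844761
 lid 13 [-54.90637514 -45.1954609 ] 0.05834918725763839
 flap 175 [-0.00317261 -0.74769155] -59.72500052126216 59.55214365197165 0.04602602800862011
 rail 742 [-86.35625657 -82.38528933 -79.41429215] [ 4.02209578e-03 -8.25069076e+01]
 front 514 [-4.78222983 -1.38956002  2.70059384]
 back 334 [238.61258545 241.08058132 245.70089439]
 railend [-108.04129757 -107.07624541]
 wallz 0.04988542525176945 floor 0.0006615043409740617
top0 tin 184 ((-59.433685302734375, -39.31792449951172), (34.820003509521484, 59.177024841308594), 2.946051597595215) [-59.74437486 -38.77504662] 0.04793250766133216
 lid 87 [-58.34471374 -40.29934003] 0.05781032692199944
 flap 93 [-0.00229521  0.25626156] -59.42036855950138 59.23086734709509 0.044894661465830876
 rail 202 [-87.031139   -83.60264596 -80.21607709] [ 4.17914522e-03 -8.36153019e+01]
 front 109 [-3.64583536 -0.01282703  3.54566986]
 back 257 [238.74873157 242.09430952 245.78106253]
 railend [-107.50007262 -106.51868762]
 wallz 0.04959107726980405 floor -0.0002010531056243492
```

```bash
cat > plan.py <<'E'
from h import *
q=np.array([.5455,.0335,.203]);L=97.5;a,b=6.75,10
def pose(xB,yB,phi):  # bay mm,deg -> world mm TCP xy, yaw deg
    f=np.radians(phi);m=np.array([xB,yB])+L/2*np.array([np.cos(f),np.sin(f)])
    c,s=np.cos(q[2]),np.sin(q[2]);return np.array([[c,-s],[s,c]])@m+q[:2]*1000,np.degrees(q[2])+phi-90
def rect(cx,cy,phi,h1,h2):
    f=np.radians(phi);u=np.array([np.cos(f),np.sin(f)]);v=np.array([-u[1],u[0]])
    return np.array([[cx,cy]+i*h1*u+j*h2*v for i in(-1,1) for j in(-1,1)])
def check(xB,yB,phi):
    f=np.radians(phi);B=np.array([xB,yB]);A=B+L*np.array([np.cos(f),np.sin(f)])
    C=rect(*A,phi,a,b)-[0,78];th=0
    for t in np.arange(0,1.8,.005):
        d=np.array([np.sin(t),-np.cos(t)]);n=np.array([np.cos(t),np.sin(t)])
        if ((C@d<148)&(C@n>-3)).any(): th=t
    xf=rect(xB,yB,phi,a,b)[:,0].max();xt=max(-59.5,xf+18)
    d=np.array([np.sin(th),-np.cos(th)]);n=np.array([np.cos(th),np.sin(th)])
    T=np.vstack([rect(xt,-39,3,18,30)]+[rect(xt,-39,3,18,k) for k in(10,20)])-[0,78]
    r=T@d; clr=np.where(r<148,-3-T@n,np.hypot(-3-T@n,r-148)).min()
    return A.round(0),round(th,2),round(xt,1),round(clr,1),(C@d).max().round(0)
def rows(ref,way):  # ref: world mm x,y,z,yaw
    y=np.radians(ref[3]);tx=np.array([np.cos(y),np.sin(y)]);tz=np.array([-np.sin(y),np.cos(y)])
    for (xB,yB,phi,z) in way:
        p,w=pose(xB,yB,phi);d=p-np.array(ref[:2])
        print((xB,yB,phi),"dr",[0,round(-(w-ref[3]),1),0],"off",[round(d@tx),round(ref[2]-z),round(d@tz)],"chk",*check(xB,yB,phi))
E
python3 - <<'E'
from plan import *
ref=[499.5,20.7,302.1,-33.86]
rows(ref,[(-101,-39,45,120),(-101,-39,45,12)])
p,w=pose(-101,-39,45);ref2=[*p,12,w]
way=[(x,-39,45,12) for x in range(-93,-12,8)]+[(x,-39,45+(x+5)*60/145,12) for x in range(-5,141,8)]+[(141,-39,105,12)]
rows(ref2,way)
E
```

```text
(-101, -39, 45) dr [0, np.float64(-0.5), 0] off [-12, 182, -14] chk [-32.  30.] 0 -59.5 37.0 60.0
(-101, -39, 45) dr [0, np.float64(-0.5), 0] off [-12, 290, -14] chk [-32.  30.] 0 -59.5 37.0 60.0
(-93, -39, 45) dr [0, np.float64(-0.0), 0] off [6, 0, 6] chk [-24.  30.] 0 -59.5 37.0 60.0
(-85, -39, 45) dr [0, np.float64(-0.0), 0] off [11, 0, 11] chk [-16.  30.] 0 -55.2 32.6 60.0
(-77, -39, 45) dr [0, np.float64(-0.0), 0] off [17, 0, 17] chk [-8. 30.] 0.13 -47.2 38.7 59.0
(-69, -39, 45) dr [0, np.float64(-0.0), 0] off [23, 0, 23] chk [-0. 30.] 0.29 -39.2 43.0 58.0
(-61, -39, 45) dr [0, np.float64(-0.0), 0] off [28, 0, 28] chk [ 8. 30.] 0.42 -31.2 45.9 59.0
(-53, -39, 45) dr [0, np.float64(-0.0), 0] off [34, 0, 34] chk [16. 30.] 0.56 -23.2 48.1 61.0
(-45, -39, 45) dr [0, np.float64(-0.0), 0] off [40, 0, 40] chk [24. 30.] 0.66 -15.2 49.1 63.0
(-37, -39, 45) dr [0, np.float64(-0.0), 0] off [45, 0, 45] chk [32. 30.] 0.76 -7.2 49.6 67.0
(-29, -39, 45) dr [0, np.float64(-0.0), 0] off [51, 0, 51] chk [40. 30.] 0.86 0.8 51.0 72.0
(-21, -39, 45) dr [0, np.float64(-0.0), 0] off [57, 0, 57] chk [4
[... 1614 characters left out ...]
] 1.48 127.2 69.8 114.0
(107, -39, 91.34482758620689) dr [0, np.float64(-46.3), 0] off [112, 0, 132] chk [105.  58.] 1.48 135.2 70.6 117.0
(115, -39, 94.65517241379311) dr [0, np.float64(-49.7), 0] off [116, 0, 136] chk [107.  58.] 1.49 143.5 72.3 119.0
(123, -39, 97.9655172413793) dr [0, np.float64(-53.0), 0] off [119, 0, 139] chk [109.  58.] 1.49 151.8 74.0 122.0
(131, -39, 101.27586206896552) dr [0, np.float64(-56.3), 0] off [124, 0, 142] chk [112.  57.] 1.48 160.1 72.6 125.0
(139, -39, 104.58620689655172) dr [0, np.float64(-59.6), 0] off [128, 0, 146] chk [114.  55.] 1.48 168.4 71.6 128.0
(141, -39, 105) dr [0, np.float64(-60.0), 0] off [129, 0, 147] chk [116.  55.] 1.48 170.4 71.7 129.0
```

The plan has good clearances, so I'll descend behind the tin and in front of the flap.

Call:
play_rows(
  dr=[
    [0,-0.5,0],
    [0,-0.5,0],
    [0,-0.5,0],
    [0,-0.5,0],
    [0,-0.5,0],
    [0,-0.5,0],
    [0,-0.5,0],
    [0,-0.5,0],
    [0,-0.5,0],
    [0,-0.5,0],
    [0,-0.5,0],
  ],
  offset=[
    [-12,35,-14],
    [-12,70,-14],
    [-12,105,-14],
    [-12,140,-14],
    [-12,175,-14],
    [-12,200,-14],
    [-12,215,-14],
    [-12,225,-14],
    [-12,230,-14],
    [-12,230,-14],
    [-12,230,-14],
  ],
  jaw=[84,84,84,84,84,84,84,84,84,84,84],
)

```text
time_s: 2.73
tool_pos: [0.4827, 0.0156, 0.0733]
eef_rot: [-1.57, -0.0, -0.582]
ft_force: [-0.1, -0.1, 0.5]
width: 0.956
```

Run:
```python
from h import *
im,d=get_image("scene");cv2.imwrite("pics/s2.png",cv2.resize(im[100:260,210:450],None,fx=3.3,fy=3.3,interpolation=cv2.INTER_CUBIC))
im,d=get_image("wrist");cv2.imwrite("pics/w2.png",im)
```

```text
(no output)
```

View pics/w2.png

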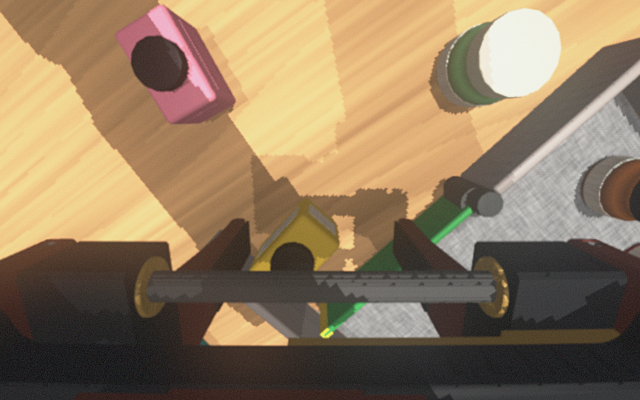

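View pics/s2.png

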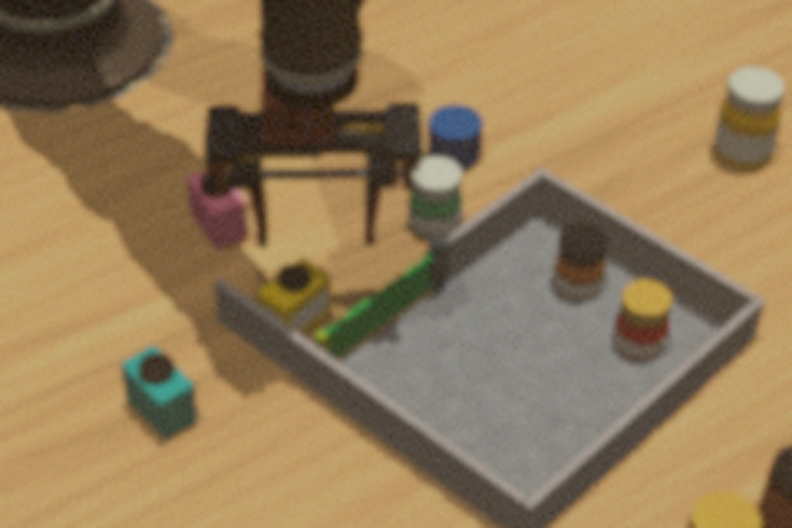

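Tips are at z 73 mm: in the wrist view, right finger (395,225) before the flap, left (248,225) by the rear of the tin. I'll check numerically that the tips project where planned.

Run:
```python
from plan import *
o=env.get_obs();M=R.from_euler("xyz",o["eef_rot"]).as_matrix()
def pr(n,X):
    c=get_calibration(n);X=R.from_rotvec(np.ravel(c["rvec"])).apply(X)+np.ravel(c["tvec"]);s=X[:,:2]/X[:,2:]
    s=s*(1+c["k1"]*(s**2).sum(1,keepdims=True));K=c["mtx"];return np.c_[s[:,0]*K[0][0]+K[0][2],s[:,1]*K[1][1]+K[1][2]].round(0)
for s in(.042,-.042):
    X=np.array([o["tool_pos"]+M@[dx,0,s] for dx in(-.01,.01)]);print(s,X.round(3).tolist(),pr("wrist",X).tolist(),((pr("scene",X)-[210,100])*3.3).round().tolist())
    X[:,2]=.012;print("  down",((pr("scene",X)-[210,100])*3.3).round().tolist())
b=(o["tool_pos"][:2]-q[:2]);c,s=np.cos(q[2]),np.sin(q[2]);print("bay",b[0]*c+b[1]*s,-b[0]*s+b[1]*c)
```

```text
0.042 [[0.498, 0.056, 0.074], [0.514, 0.045, 0.074]] [[394.0, 221.0], [392.0, 253.0]] [[363.0, 228.0], [363.0, 244.0]]
  down [[363.0, 277.0], [363.0, 294.0]]
-0.042 [[0.452, -0.014, 0.074], [0.468, -0.025, 0.074]] [[249.0, 221.0], [251.0, 253.0]] [[267.0, 228.0], [267.0, 244.0]]
  down [[271.0, 280.0], [271.0, 294.0]]
bay -0.06481601580909131 -0.005105690048685045
```

Call:
play_rows(
  dr=[
    [0,0,0],
    [0,0,0],
    [0,0,0],
    [0,0,0],
    [0,0,0],
    [0,0,0],
  ],
  offset=[
    [0,15,0],
    [0,30,0],
    [0,45,0],
    [0,56,0],
    [0,60,0],
    [0,60,0],
  ],
  jaw=[84,84,84,84,84,84],
)

```text
time_s: 3.33
tool_pos: [0.4821, 0.0151, 0.0123]
eef_rot: [-1.571, 0.001, -0.583]
ft_force: [0.5, 0.2, 0.3]
width: 0.955
```

Call:
play_rows(
  dr=[
    [0,0,0],
    [0,0,0],
    [0,0,0],
    [0,0,0],
    [0,0,0],
    [0,0,0],
    [0,0,0],
    [0,0,0],
    [0,0,0],
    [0,0,0],
  ],
  offset=[
    [3,0,3],
    [6,0,6],
    [9,0,9],
    [11,0,11],
    [14,0,14],
    [17,0,17],
    [20,0,20],
    [23,0,23],
    [23,0,23],
    [23,0,23],
  ],
  jaw=[84,84,84,84,84,84,84,84,84,84],
)

```text
time_s: 4.17
tool_pos: [0.5132, 0.0218, 0.0125]
eef_rot: [-1.572, 0.002, -0.582]
ft_force: [-4.8, 0.3, 3.3]
width: 0.951
```

Run:
```python
from plan import *
o=env.get_obs();print(o["time_s"],o["tool_pos"].round(4),np.degrees(o["eef_rot"]).round(2),o["ft_force"].round(2),o["ft_torque"].round(3))
im,d=get_image("wrist");cv2.imwrite("pics/w3.png",im)
```

```text
4.1667 [0.5132 0.0218 0.0125] [-90.07   0.12 -33.35] [-4.77  0.31  3.34] [-0.013  0.887  0.195]
```

View pics/w3.png

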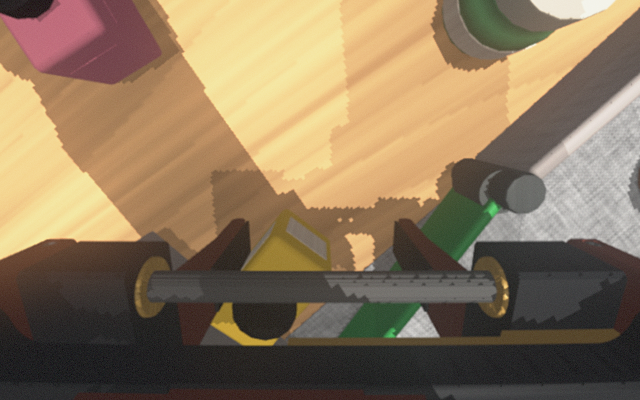

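The flap is ajar (green panel swung in, about 5 N) and the left finger is at the rear of the tin, which is still outside. I'll continue.

Call:
play_rows(
  dr=[
    [0,0,0],
    [0,0,0],
    [0,0,0],
    [0,0,0],
    [0,0,0],
    [0,0,0],
    [0,0,0],
    [0,0,0],
    [0,0,0],
    [0,-3.5,0],
    [0,-6.5,0],
    [0,-10,0],
    [0,-13,0],
    [0,-16.5,0],
    [0,-20,0],
    [0,-20,0],
  ],
  offset=[
    [3,0,3],
    [6,0,6],
    [11,0,11],
    [17,0,17],
    [22,0,22],
    [28,0,28],
    [34,0,34],
    [39,0,39],
    [45,0,45],
    [48,0,50],
    [51,0,56],
    [53,0,61],
    [56,0,66],
    [59,0,71],
    [62,0,76],
    [62,0,76],
  ],
  jaw=[84,84,84,84,84,84,84,84,84,84,84,84,84,84,84,84],
)

```text
time_s: 5.55
tool_pos: [0.6069, 0.0489, 0.0118]
eef_rot: [-1.574, 0.002, -0.23]
ft_force: [-4.4, -5.8, -1.5]
width: 0.957
```

Run:
```python
from plan import *
o=env.get_obs();print(o["time_s"],o["tool_pos"].round(4),np.degrees(o["eef_rot"]).round(2),o["ft_force"].round(2))
p,w=pose(43,-39,64.9);print("planned",p,w)
im,d=get_image("wrist");ts,_=get_image("top")
cv2.imwrite("pics/m4.png",np.vstack([im[:340],cv2.resize(ts[90:240,210:410],(640,480))])[:, :][:820] if 0 else np.hstack([cv2.resize(im,(480,300)),cv2.resize(ts[95:245,220:380],(320,300))]))
rows([*p,12,w],[(51,-39,68.2,12),(59,-39,71.5,12),(67,-39,74.8,12),(75,-39,78.1,12),(83,-39,81.4,12),(91,-39,84.7,12),(99,-39,88,12),(107,-39,91.3,12),(115,-39,94.7,12),(123,-39,98,12),(131,-39,101.3,12),(139,-39,104.6,12),(143,-39,105,12),(130,-39,105,12)])
```

```text
5.55 [0.6069 0.0489 0.0118] [-90.19   0.13 -13.2 ] [-4.39 -5.77 -1.46]
planned [606.83455809  51.3791836 ] -13.468956758844286
(51, -39, 68.2) dr [0, np.float64(-3.3), 0] off [4, 0, 3] chk [87. 52.] 1.4 80.8 65.9 102.0
(59, -39, 71.5) dr [0, np.float64(-6.6), 0] off [9, 0, 6] chk [90. 53.] 1.42 88.6 66.9 104.0
(67, -39, 74.8) dr [0, np.float64(-9.9), 0] off [13, 0, 9] chk [93. 55.] 1.44 96.4 67.6 106.0
(75, -39, 78.1) dr [0, np.float64(-13.2), 0] off [18, 0, 12] chk [95. 56.] 1.46 104.2 68.6 108.0
(83, -39, 81.4) dr [0, np.float64(-16.5), 0] off [22, 0, 15] chk [98. 57.] 1.46 111.9 69.1 109.0
(91, -39, 84.7) dr [0, np.float64(-19.8), 0] off [27, 0, 17] chk [100.  58.] 1.47 119.6 69.0 112.0
(99, -39, 88) dr [0, np.float64(-23.1), 0] off [32, 0, 20] chk [102.  58.] 1.48 127.2 69.8 114.0
(107, -39, 91.3) dr [0, np.float64(-26.4), 0] off [36, 0, 22] chk [105.  58.] 1.48 135.2 70.6 117.0
(115, -39, 94.7) dr [0, np.float64(-29.8), 0] off [41, 0, 24] chk [107.  58.] 1.49 143.5 72.3 119.0
(123, -39, 98) dr [0, np.float64(-33.1), 0] off [46, 0, 26] chk [109.  58.] 1.49 151.8 74.0 122.0
(131, -39, 101.3) dr [0, np.float64(-36.4), 0] off [51, 0, 28] chk [112.  57.] 1.48 160.1 72.6 125.0
(139, -39, 104.6) dr [0, np.float64(-39.7), 0] off [56, 0, 29] chk [114.  55.] 1.48 168.4 71.6 128.0
(143, -39, 105) dr [0, np.float64(-40.1), 0] off [59, 0, 31] chk [118.  55.] 1.48 172.4 72.5 131.0
(130, -39, 105) dr [0, np.float64(-40.1), 0] off [47, 0, 25] chk [105.  55.] 1.48 159.4 71.2 118.0
```

View pics/m4.png

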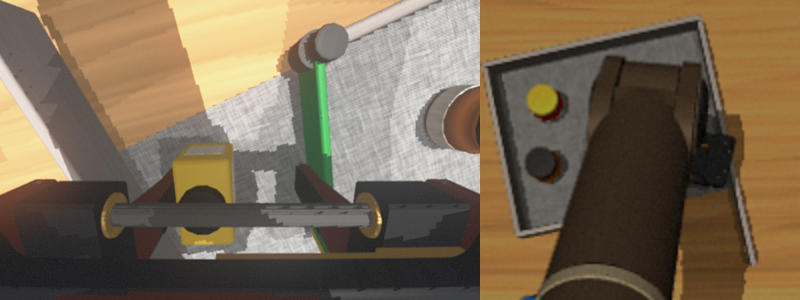

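The wrist view shows the flap held wide open by the right finger, but the tin (175–232, 145–245) has turned so that it lies flat against the left finger. I'll measure it.

```bash
cat > tin.py <<'E'
from fit import *
def tin(P,im,q=np.array([.5455,.0335,.203]),vis=True):
    h=cv2.cvtColor(im,cv2.COLOR_BGR2HSV);H,S,V=[h[...,i].astype(int) for i in range(3)]
    b=tobay(P.reshape(-1,3),q).reshape(400,640,2)*1000
    m=(H>20)&(H<38)&(S>110)&(P[...,2]>.040)&(P[...,2]<.054)&(b[...,0]>-100)&(b[...,0]<235)&(b[...,1]>-80)&(b[...,1]<80)
    n,l,st,c=cv2.connectedComponentsWithStats(m.astype(np.uint8));k=1+np.argmax(st[1:,4]);print("comp",st[k],m.sum())
    r=cv2.minAreaRect(b[m].astype(np.float32));print("tin",r);print("box",cv2.boxPoints(r).round(0).tolist())
    ld=(V<75)&(P[...,2]>.054)&(P[...,2]<.062)&(np.hypot(b[...,0]-r[0][0],b[...,1]-r[0][1])<35);print("lid",ld.sum(),b[ld].mean(0))
    o=env.get_obs();M=R.from_euler("xyz",o["eef_rot"]).as_matrix()
    for s in(.04875,-.04875): print("finger",tobay((o["tool_pos"]+M@[0,0,s])[None],q)*1000)
E
python3 - <<'E'
from tin import *
im,d,P=cloud("wrist");tin(P,im)
E
```

```text
comp [ 230  207   82   64 3718] 4980
tin ((55.81039047241211, -20.622745513916016), (37.892356872558594, 59.686370849609375), 67.48040008544922)
box [[21.0, -27.0], [76.0, -50.0], [91.0, -15.0], [35.0, 8.0]]
lid 1529 [ 48.42645927 -21.09269028]
finger [[83.48654454 46.49257273]]
finger [[ 42.16310675 -41.81663991]]
```

The tin has turned about 65° (centre about (56,−21) in the bay frame) and lies flat against finger B. Step 2's conditions should have been met along the way. I'll bring B round behind the tin's rear end while A keeps the flap open, then push on in small, measured steps.

Run:
```python
from plan import *
p,w=pose(43,-39,64.9)
rows([*p,12,w],[(41,-45,65,12),(30,-48,63,12),(15,-46,60,12),(2,-40,57,12),(-4,-32,53,12),(-4,-25,50,12)])
```

```text
(41, -45, 65) dr [0, np.float64(-0.1), 0] off [1, 0, -6] chk [82. 43.] 1.3 70.9 56.1 99.0
(30, -48, 63) dr [0, np.float64(1.9), 0] off [-6, 0, -14] chk [74. 39.] 1.22 60.0 51.1 94.0
(15, -46, 60) dr [0, np.float64(4.9), 0] off [-18, 0, -18] chk [64. 38.] 1.16 45.0 51.4 85.0
(2, -40, 57) dr [0, np.float64(7.9), 0] off [-30, 0, -19] chk [55. 42.] 1.16 32.1 56.6 76.0
(-4, -32, 53) dr [0, np.float64(11.9), 0] off [-35, 0, -15] chk [55. 46.] 1.24 26.0 64.3 74.0
(-4, -25, 50) dr [0, np.float64(14.9), 0] off [-36, 0, -9] chk [59. 50.] 1.32 26.0 70.2 76.0
```

Call:
play_rows(
  dr=[
    [0,0,0],
    [0,0,0],
    [0,1,0],
    [0,2,0],
    [0,3.5,0],
    [0,5,0],
    [0,6.5,0],
    [0,8,0],
    [0,10,0],
    [0,12,0],
    [0,13.5,0],
    [0,15,0],
    [0,15,0],
  ],
  offset=[
    [1,0,-3],
    [1,0,-6],
    [-2,0,-10],
    [-6,0,-14],
    [-12,0,-16],
    [-18,0,-18],
    [-24,0,-19],
    [-30,0,-19],
    [-33,0,-17],
    [-35,0,-15],
    [-36,0,-12],
    [-36,0,-9],
    [-36,0,-9],
  ],
  jaw=[84,84,84,84,84,84,84,84,84,84,84,84,84],
)

```text
time_s: 6.78
tool_pos: [0.572, 0.048, 0.0132]
eef_rot: [-1.572, -0.003, -0.499]
ft_force: [-1.0, -9.7, 3.8]
width: 0.957
```

Run:
```python
from tin import *
im,d,P=cloud("wrist");tin(P,im);cv2.imwrite("pics/w5.png",im)
o=env.get_obs();print(o["tool_pos"],o["ft_force"].round(1))
```

```text
comp [ 265  303   88   42 1590] 1590
tin ((49.365943908691406, -16.245655059814453), (42.937618255615234, 26.412994384765625), 52.27206802368164)
box [[26.0, -25.0], [47.0, -41.0], [73.0, -7.0], [52.0, 9.0]]
lid 732 [ 47.41938262 -12.93166875]
finger [[60.24284635 45.9106911 ]]
finger [[ -2.6457231  -28.59608258]]
[0.57196183 0.04778558 0.01322561] [-1.4 -7.4  4.5]
```

View pics/w5.png

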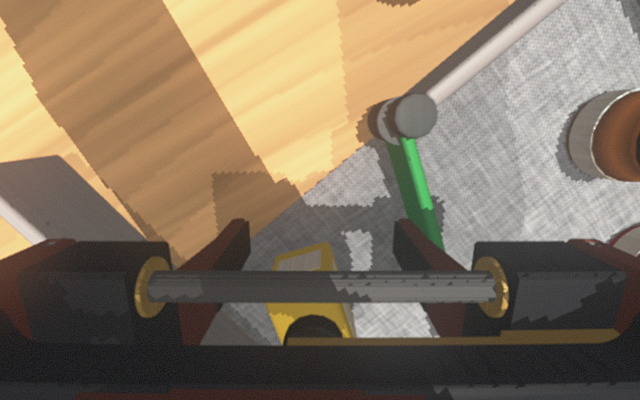

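```bash
cat >> tin.py <<'E'
def outline(P,im,q=np.array([.5455,.0335,.203])):
    h=cv2.cvtColor(im,cv2.COLOR_BGR2HSV);H,S,V=[h[...,i].astype(int) for i in range(3)]
    b=tobay(P.reshape(-1,3),q).reshape(400,640,2)*1000
    m=(H>20)&(H<38)&(S>110)&(P[...,2]>.012)&(P[...,2]<.054)&(b[...,0]>-100)&(b[...,0]<235)&(b[...,1]>-80)&(b[...,1]<80)
    p=b[m];print("yellow+side n",len(p))
    for y in range(-78,60,4):
        k=np.abs(p[:,1]-y)<2
        if k.sum()>5: print((y,*np.percentile(p[k,0],[2,98]).round().astype(int)),end=" ")
    print()
E
python3 - <<'E'
from tin import *
im,d,P=cloud("wrist");outline(P,im)
E
```

```text
yellow+side n 1851
(-34, np.int64(41), np.int64(49)) (-30, np.int64(33), np.int64(46)) (-26, np.int64(25), np.int64(44)) (-22, np.int64(23), np.int64(42)) (-18, np.int64(32), np.int64(43)) (-14, np.int64(36), np.int64(45)) (-10, np.int64(39), np.int64(48)) (-6, np.int64(43), np.int64(71)) (-2, np.int64(46), np.int64(63)) (2, np.int64(33), np.int64(55)) (6, np.int64(34), np.int64(41))
```

Run:
```python
import plan; from plan import *
def rr(ref,way):
    for x,y,f,l in way: plan.L=l; print("jaw",l-13.5,end=" "); rows(ref,[(x,y,f,12)])
plan.L=97.5;p,w=pose(-4,-25,50);ref=[*p,12,w]
rr(ref,[(-4+10*s,-25+26.5*s,50+17*s,97.5-27.5*s) for s in(.25,.5,.75,1)])
plan.L=70;p,w=pose(6,1.5,67);ref=[*p,12,w];print()
rr(ref,[(6+13*s,1.5-5.5*s,67,70) for s in(.5,1)])
rr(ref,[(19+103*s,-4-34*s,67+23*s,70+27.5*s) for s in np.linspace(0,1,16)[1:]])
```

```text
jaw 77.125 (-1.5, -18.375, 54.25) dr [0, np.float64(-4.2), 0] off [-6, 0, 3] chk [51. 55.] 1.39 28.6 73.6 67.0
jaw 70.25 (1.0, -11.75, 58.5) dr [0, np.float64(-8.5), 0] off [-11, 0, 6] chk [45. 60.] 1.46 31.1 77.3 58.0
jaw 63.375 (3.5, -5.125, 62.75) dr [0, np.float64(-12.8), 0] off [-16, 0, 9] chk [39. 63.] 1.53 33.5 81.0 51.0
jaw 56.5 (6, 1.5, 67) dr [0, np.float64(-17.0), 0] off [-20, 0, 11] chk [33. 66.] 1.61 35.8 85.1 45.0

jaw 56.5 (12.5, -1.25, 67) dr [0, np.float64(-0.0), 0] off [7, 0, 0] chk [40. 63.] 1.52 42.3 80.0 52.0
jaw 56.5 (19, -4.0, 67) dr [0, np.float64(-0.0), 0] off [14, 0, 0] chk [46. 60.] 1.46 48.8 75.4 60.0
jaw 58.33333333333333 (np.float64(25.866666666666667), np.float64(-6.266666666666667), np.float64(68.53333333333333)) dr [0, np.float64(-1.5), 0] off [20, 0, 2] chk [52. 61.] 1.47 55.6 75.4 65.0
jaw 60.16666666666667 (np.float64(32.733333333333334), np.float64(-8.533333333333333), np.float64(70.06666666666666)) dr [0, np.float64(-3.1), 0] off [27, 0, 3] chk [58. 61.] 1.48 62.4 75.6 71.0
jaw 62.0 (np.float64(39.6), np.float64(-10.8), np.float64(71.6)) dr [0, n
[... 1546 characters left out ...]
p.float64(101.4), np.float64(-31.200000000000003), np.float64(85.4)) dr [0, np.float64(-18.4), 0] off [86, 0, 16] chk [109.  61.] 1.5 129.9 72.6 120.0
jaw 80.33333333333334 (np.float64(108.26666666666667), np.float64(-33.46666666666667), np.float64(86.93333333333334)) dr [0, np.float64(-19.9), 0] off [92, 0, 17] chk [113.  60.] 1.5 136.6 72.9 124.0
jaw 82.16666666666667 (np.float64(115.13333333333334), np.float64(-35.733333333333334), np.float64(88.46666666666667)) dr [0, np.float64(-21.5), 0] off [98, 0, 18] chk [118.  60.] 1.5 143.3 73.7 129.0
jaw 84.0 (np.float64(122.0), np.float64(-38.0), np.float64(90.0)) dr [0, np.float64(-23.0), 0] off [103, 0, 19] chk [122.  60.] 1.5 150.0 75.1 133.0
```

Call:
play_rows(
  dr=[
    [0,-2,0],
    [0,-4,0],
    [0,-6.5,0],
    [0,-8.5,0],
    [0,-11,0],
    [0,-13,0],
    [0,-15,0],
    [0,-17,0],
    [0,-17,0],
    [0,-17,0],
  ],
  offset=[
    [-3,0,1],
    [-6,0,3],
    [-9,0,5],
    [-11,0,6],
    [-14,0,7],
    [-16,0,9],
    [-18,0,10],
    [-20,0,11],
    [-20,0,11],
    [-20,0,11],
  ],
  jaw=[80,77,74,70,67,63,60,57,57,57],
)

```text
time_s: 7.72
tool_pos: [0.5638, 0.0633, 0.0144]
eef_rot: [-1.574, -0.011, -0.205]
ft_force: [9.1, -16.7, 3.2]
width: 0.65
```

Run:
```python
from tin import *
im,d,P=cloud("wrist");outline(P,im);cv2.imwrite("pics/w6.png",im)
o=env.get_obs();print(o["tool_pos"],o["ft_force"].round(1),o["width"]*87.8);M=R.from_euler("xyz",o["eef_rot"]).as_matrix()
for s in(1,-1):print(tobay((o["tool_pos"]+M@[0,0,s*(o["width"]*.0878+.0135)/2])[None],np.array([.5455,.0335,.203]))*1000)
```

```text
yellow+side n 1589
(-26, np.int64(41), np.int64(44)) (-22, np.int64(37), np.int64(43)) (-18, np.int64(34), np.int64(43)) (-14, np.int64(31), np.int64(44)) (-10, np.int64(31), np.int64(48)) (-6, np.int64(33), np.int64(54)) (-2, np.int64(34), np.int64(58)) (2, np.int64(34), np.int64(53)) (6, np.int64(34), np.int64(45)) 
[0.56370295 0.06322962 0.01437923] [  9.3 -16.7   2.5] 56.6617683104251
[[37.7437492  57.64966409]]
[[ 9.90208504 -6.75109925]]
```

View pics/w6.png

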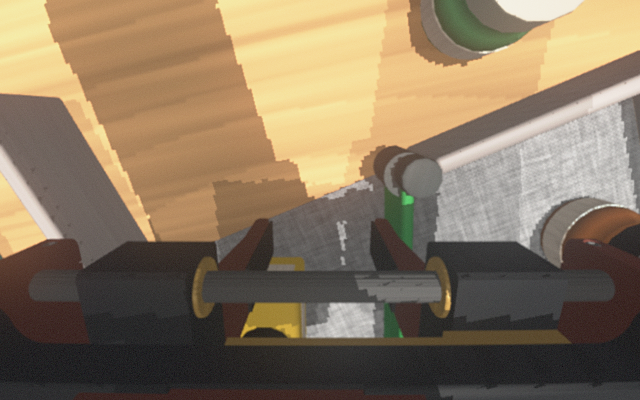

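B is now squarely behind the tin's rear end, the flap is held by A (upright green panel at x≈395), and the force is 19 N. Next is a flat push.

Call:
play_rows(
  dr=[
    [0,0,0],
    [0,0,0],
    [0,0,0],
    [0,-1.5,0],
    [0,-3,0],
    [0,-4.5,0],
    [0,-6,0],
    [0,-6,0],
  ],
  offset=[
    [5,0,0],
    [10,0,0],
    [14,0,0],
    [20,0,2],
    [27,0,3],
    [33,0,4],
    [39,0,6],
    [39,0,6],
  ],
  jaw=[57,57,57,58,60,62,64,64],
)

```text
time_s: 8.43
tool_pos: [0.5962, 0.0642, 0.0116]
eef_rot: [-1.575, 0.004, -0.094]
ft_force: [-4.9, -9.5, -1.4]
width: 0.727
```

Run:
```python
from tin import *
im,d,P=cloud("wrist");outline(P,im);cv2.imwrite("pics/w7.png",im)
o=env.get_obs();print(o["tool_pos"],o["ft_force"].round(1),o["width"]*87.8);M=R.from_euler("xyz",o["eef_rot"]).as_matrix()
for s in(1,-1):print(tobay((o["tool_pos"]+M@[0,0,s*(o["width"]*.0878+.0135)/2])[None],np.array([.5455,.0335,.203]))*1000)
```

```text
yellow+side n 1239
(-26, np.int64(68), np.int64(71)) (-22, np.int64(64), np.int64(72)) (-18, np.int64(64), np.int64(74)) (-14, np.int64(65), np.int64(78)) (-10, np.int64(66), np.int64(89)) (-6, np.int64(68), np.int64(89)) (-2, np.int64(61), np.int64(78)) (2, np.int64(62), np.int64(67)) 
[0.59615681 0.06430737 0.01157741] [-4.5 -8.7 -0.8] 63.74444265988161
[[67.18034512 56.87758454]]
[[ 44.47498533 -16.95373614]]
```

View pics/w7.png

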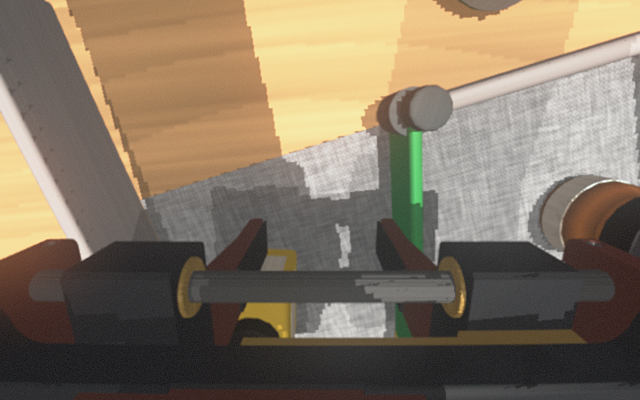

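Run:
```python
import plan; from plan import *
plan.L=70;p,w=pose(6,1.5,67);y=np.radians(w);p=p+39*np.array([np.cos(y),np.sin(y)])+6*np.array([-np.sin(y),np.cos(y)]);w+=6;ref=[*p,12,w]
for s in list(np.linspace(0,1,16)[5:])+[1.05]:
    plan.L=70+27.5*min(s,1);print(round(plan.L-13.5),end=" ");rows(ref,[(19+103*s,-4-33*s,67+23*min(s,1),12)])
```

```text
66 (np.float64(53.33333333333333), np.float64(-15.0), np.float64(74.66666666666667)) dr [0, np.float64(-1.7), 0] off [6, 0, 1] chk [74. 61.] 1.5 82.8 75.9 86.0
68 (np.float64(60.2), np.float64(-17.200000000000003), np.float64(76.2)) dr [0, np.float64(-3.2), 0] off [12, 0, 2] chk [80. 61.] 1.5 89.5 75.9 91.0
69 (np.float64(67.06666666666666), np.float64(-19.4), np.float64(77.73333333333333)) dr [0, np.float64(-4.7), 0] off [18, 0, 2] chk [85. 62.] 1.5 96.3 75.5 96.0
71 (np.float64(73.93333333333334), np.float64(-21.6), np.float64(79.26666666666667)) dr [0, np.float64(-6.3), 0] off [24, 0, 3] chk [90. 62.] 1.51 103.0 75.7 101.0
73 (np.float64(80.8), np.float64(-23.8), np.float64(80.8)) dr [0, np.float64(-7.8), 0] off [30, 0, 4] chk [95. 62.] 1.51 109.8 75.3 106.0
75 (np.float64(87.66666666666666), np.float64(-26.0), np.float64(82.33333333333333)) dr [0, np.float64(-9.3), 0] off [36, 0, 4] chk [99. 62.] 1.51 116.5 74.9 111.0
77 (np.float64(94.53333333333333), np.float64(-28.2), np.float64(83.86666666666667)) dr [0, np.float64(-10.9), 0] off [42, 0, 5] chk [104.  61.] 1.51 123.2 74.5 115.0
78 (np.float64(101.4), np.float64(-30.400000000000002), np.float64(85.4)) dr [0, np.float64(-12.4), 0] off [48, 0, 6] chk [109.  61.] 1.5 129.9 73.4 120.0
80 (np.float64(108.26666666666667), np.float64(-32.6), np.float64(86.93333333333334)) dr [0, np.float64(-13.9), 0] off [53, 0, 6] chk [113.  61.] 1.5 136.6 73.6 124.0
82 (np.float64(115.13333333333334), np.float64(-34.8), np.float64(88.46666666666667)) dr [0, np.float64(-15.5), 0] off [59, 0, 7] chk [118.  61.] 1.51 143.3 75.1 129.0
84 (np.float64(122.0), np.float64(-37.0), np.float64(90.0)) dr [0, np.float64(-17.0), 0] off [65, 0, 7] chk [122.  60.] 1.51 150.0 76.5 133.0
84 (127.15, -38.65, 90) dr [0, np.float64(-17.0), 0] off [70, 0, 7] chk [127.  59.] 1.5 155.2 75.2 139.0
```

Call:
play_rows(
  dr=[
    [0,-1.5,0],
    [0,-3,0],
    [0,-4.5,0],
    [0,-6,0],
    [0,-8,0],
    [0,-9,0],
    [0,-9,0],
  ],
  offset=[
    [6,0,1],
    [12,0,2],
    [18,0,2],
    [24,0,3],
    [30,0,4],
    [36,0,4],
    [36,0,4],
  ],
  jaw=[66,68,69,71,73,75,75],
)

```text
time_s: 9.07
tool_pos: [0.6339, 0.0658, 0.012]
eef_rot: [-1.574, 0.002, 0.063]
ft_force: [-2.0, -5.7, -0.9]
width: 0.854
```

Run:
```python
from tin import *
im,d,P=cloud("wrist");outline(P,im);cv2.imwrite("pics/w8.png",im)
im,d,P=cloud("scene");outline(P,im)
o=env.get_obs();print(o["tool_pos"],o["ft_force"].round(1),o["width"]*87.8);M=R.from_euler("xyz",o["eef_rot"]).as_matrix()
for s in(1,-1):print(tobay((o["tool_pos"]+M@[0,0,s*(o["width"]*.0878+.0135)/2])[None],np.array([.5455,.0335,.203]))*1000)
```

```text
yellow+side n 1503
(-38, np.int64(113), np.int64(115)) (-34, np.int64(109), np.int64(114)) (-30, np.int64(106), np.int64(114)) (-26, np.int64(103), np.int64(115)) (-22, np.int64(107), np.int64(119)) (-18, np.int64(108), np.int64(126)) (-14, np.int64(101), np.int64(131)) (-10, np.int64(101), np.int64(120)) (54, np.int64(138), np.int64(144)) (58, np.int64(138), np.int64(140)) 
yellow+side n 247
(-58, np.int64(146), np.int64(157)) (-54, np.int64(129), np.int64(158)) (-50, np.int64(107), np.int64(158)) (-46, np.int64(101), np.int64(160)) (-42, np.int64(101), np.int64(156)) (-38, np.int64(100), np.int64(160)) (-34, np.int64(102), np.int64(159)) (-30, np.int64(98), np.int64(161)) (-26, np.int64(106), np.int64(161)) (-22, np.int64(108), np.int64(158)) (50, np.int64(107), np.int64(149)) (54, np.int64(103), np.int64(148)) 
[0.63383358 0.06591024 0.01200819] [-1.  -5.6 -1.5] 74.85690457331232
[[99.2787389  57.67347027]]
[[ 86.82914203 -29.80163389]]
```

Run:
```python
import plan; from plan import *
plan.L=88.3;p,w=pose(87.66,-26,82);ref=[*p,12,w]
for s in list(np.linspace(0,1,16)[11:])+[1.07,1.12,1.0]:
    plan.L=70+27.5*min(s,1);print(round(plan.L-13.5),end=" ");rows(ref,[(19+103*s,-4-33*s,67+23*min(s,1),12)])
rows(ref,[(122,-42,90,12)])
```

```text
77 (np.float64(94.53333333333333), np.float64(-28.2), np.float64(83.86666666666667)) dr [0, np.float64(-1.9), 0] off [6, 0, 0] chk [104.  61.] 1.51 123.2 74.5 115.0
78 (np.float64(101.4), np.float64(-30.400000000000002), np.float64(85.4)) dr [0, np.float64(-3.4), 0] off [11, 0, -1] chk [109.  61.] 1.5 129.9 73.4 120.0
80 (np.float64(108.26666666666667), np.float64(-32.6), np.float64(86.93333333333334)) dr [0, np.float64(-4.9), 0] off [17, 0, -1] chk [113.  61.] 1.5 136.6 73.6 124.0
82 (np.float64(115.13333333333334), np.float64(-34.8), np.float64(88.46666666666667)) dr [0, np.float64(-6.5), 0] off [23, 0, -2] chk [118.  61.] 1.51 143.3 75.1 129.0
84 (np.float64(122.0), np.float64(-37.0), np.float64(90.0)) dr [0, np.float64(-8.0), 0] off [29, 0, -2] chk [122.  60.] 1.51 150.0 76.5 133.0
84 (129.21, -39.31, 90) dr [0, np.float64(-8.0), 0] off [36, 0, -3] chk [129.  58.] 1.5 157.2 74.3 141.0
84 (134.36, -40.96, 90) dr [0, np.float64(-8.0), 0] off [42, 0, -4] chk [134.  57.] 1.48 162.4 72.4 146.0
84 (122.0, -37.0, 90.0) dr [0, np.float64(-8.0), 0] off [29, 0, -2] chk [122.  60.] 1.51 150.0 76.5 133.0
(122, -42, 90) dr [0, np.float64(-8.0), 0] off [29, 0, -7] chk [122.  56.] 1.47 150.0 70.9 134.0
```

Call:
play_rows(
  dr=[
    [0,-2,0],
    [0,-3.5,0],
    [0,-5,0],
    [0,-6.5,0],
    [0,-8,0],
    [0,-9,0],
    [0,-10,0],
    [0,-10,0],
    [0,-10,0],
    [0,-10,0],
  ],
  offset=[
    [6,0,0],
    [11,0,-1],
    [17,0,-1],
    [23,0,-2],
    [29,0,-2],
    [35,0,-3],
    [39,0,-3],
    [39,0,-3],
    [33,0,-3],
    [27,0,-3],
  ],
  jaw=[77,78,80,82,84,84,84,84,84,84],
)

```text
time_s: 10.0
tool_pos: [0.6627, 0.0662, 0.0131]
eef_rot: [-1.572, -0.004, 0.236]
ft_force: [4.1, -4.9, -0.4]
width: 0.954
```

Run:
```python
from tin import *
im,d,P=cloud("wrist");outline(P,im);cv2.imwrite("pics/w9.png",im)
im,d,P=cloud("scene");outline(P,im);cv2.imwrite("pics/s9.png",cv2.resize(im[100:260,210:450],None,fx=3.3,fy=3.3,interpolation=cv2.INTER_CUBIC))
o=env.get_obs();print(o["time_s"],o["tool_pos"],o["ft_force"].round(1),o["width"]*87.8);M=R.from_euler("xyz",o["eef_rot"]).as_matrix()
for s in(1,-1):print(tobay((o["tool_pos"]+M@[0,0,s*(o["width"]*.0878+.0135)/2])[None],np.array([.5455,.0335,.203]))*1000)
```

```text
yellow+side n 2193
(-50, np.int64(161), np.int64(169)) (-46, np.int64(153), np.int64(165)) (-42, np.int64(147), np.int64(162)) (-38, np.int64(144), np.int64(160)) (-34, np.int64(144), np.int64(160)) (-30, np.int64(144), np.int64(161)) (-26, np.int64(144), np.int64(164)) (-22, np.int64(143), np.int64(167)) (-18, np.int64(145), np.int64(173)) (58, np.int64(143), np.int64(146)) 
yellow+side n 266
(-58, np.int64(150), np.int64(205)) (-54, np.int64(150), np.int64(206)) (-50, np.int64(150), np.int64(207)) (-46, np.int64(149), np.int64(207)) (-42, np.int64(147), np.int64(205)) (-38, np.int64(138), np.int64(205)) (-34, np.int64(151), np.int64(204)) (-30, np.int64(145), np.int64(207)) (-26, np.int64(145), np.int64(203)) (-22, np.int64(149), np.int64(204)) (54, np.int64(134), np.int64(150)) (58, np.int64(130), np.int64(148)) 
10.1 [0.6614456  0.06629894 0.01319051] [ 1.  -4.6  0.3] 84.12241334399451
[[118.55720974  57.53409403]]
[[121.79747941 -40.03446475]]
```

View pics/s9.png

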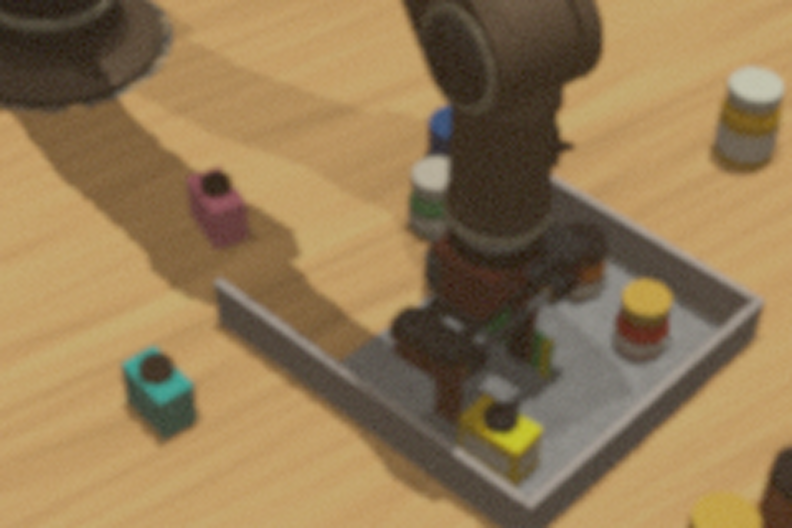

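The tin stands upright and aligned deep in the bay at (500,440): x about 145–206, corner about 174 mm from the hinge against the 148 mm sweep. Finger B is clear of it. Now I'll lift straight up.

Call:
play_rows(
  dr=[
    [0,0,0],
    [0,0,0],
    [0,0,0],
    [0,0,0],
    [0,0,0],
    [0,0,0],
    [0,0,0],
    [0,0,0],
    [0,0,0],
    [0,0,0],
    [0,0,0],
    [0,0,0],
    [0,0,0],
    [0,0,0],
    [0,0,0],
    [0,0,0],
  ],
  offset=[
    [-5,-20,0],
    [-5,-60,0],
    [-5,-100,0],
    [-5,-140,0],
    [-5,-180,0],
    [-40,-220,0],
    [-80,-240,0],
    [-120,-240,0],
    [-160,-240,0],
    [-180,-240,0],
    [-180,-240,0],
    [-180,-240,0],
    [-180,-240,0],
    [-180,-240,0],
    [-180,-240,0],
    [-180,-240,0],
  ],
  jaw=[84,84,84,84,84,84,84,84,84,84,84,84,84,84,84,84],
)

```text
time_s: 11.43
tool_pos: [0.4867, 0.0252, 0.2522]
eef_rot: [-1.571, 0.001, 0.238]
ft_force: [-0.4, -0.0, -1.3]
width: 0.959
```

Run:
```python
from tin import *
im,d,P=cloud("scene");outline(P,im);cv2.imwrite("pics/s10.png",cv2.resize(im[100:260,210:450],None,fx=3.3,fy=3.3,interpolation=cv2.INTER_CUBIC))
o=env.get_obs();print(o["time_s"],o["tool_pos"],o["ft_force"].round(1))
h=cv2.cvtColor(im,cv2.COLOR_BGR2HSV);b=tobay(P.reshape(-1,3),np.array([.5455,.0335,.203])).reshape(400,640,2)*1000
g=(h[...,0]>40)&(h[...,0]<80)&(h[...,1]>90)&(abs(b[...,0])<160)&(abs(b[...,1])<75)&(P[...,2]>.005)&(P[...,2]<.06);p=b[g]
print(len(p),np.polyfit(p[:,1],p[:,0],1),p.min(0),p.max(0))
```

```text
yellow+side n 247
(-70, np.int64(-2), np.int64(5)) (-62, np.int64(2), np.int64(6)) (-58, np.int64(1), np.int64(201)) (-54, np.int64(36), np.int64(205)) (-50, np.int64(1), np.int64(206)) (-46, np.int64(148), np.int64(207)) (-42, np.int64(152), np.int64(205)) (-38, np.int64(150), np.int64(207)) (-34, np.int64(150), np.int64(205)) (-30, np.int64(151), np.int64(206)) (-26, np.int64(147), np.int64(205)) (-22, np.int64(150), np.int64(203)) 
11.4833 [0.48655195 0.0251205  0.25216214] [-0.2  0.5  0.1]
267 [-0.00426172  3.93155781] [ -1.38201956 -59.19111818] [ 8.50118721 71.27999956]
```

Run:
```python
from h import *
a=np.load("scene0.npz");im,d=get_image("scene")
for n,(u,v) in dict(relish=(386,175),jam=(405,195),olives=(342,158),pate=(348,141),honey=(437,135),chut=(181,218),crack=(168,255),pink=(276,161),teal=(258,218)).items():
    s=np.s_[v-14:v+14,u-14:u+14];print(n,np.abs(im[s].astype(int)-a["im"][s]).mean().round(1),np.median(np.abs(d[s]-a["d"][s])).round(4))
print(order.sign_off())
```

```text
relish 3.6 0.0034
jam 3.6 0.003
olives 5.3 0.0035
pate 3.8 0.0036
honey 3.8 0.0033
chut 3.7 0.0027
crack 3.6 0.0025
pink 3.5 0.0037
teal 7.4 0.0028
the job is handed in; nothing more can be done
None
```

The tin is in the bay with the flap shut behind it, and the job is handed in at about 11.5 s on the robot's clock. No verdict is reported.

**What I did:**
- One finger pushed the flap open and held it while the other pushed the tin through the doorway.
- The tin turned about 65° partway in. I kept the flap held open, brought the pushing finger round behind the tin and pushed it on straight and flat.
- I then backed the finger off and lifted the hand straight out.

**Last checks:**

| Check | Reading |
|---|---|
| Tin position (bay frame) | x about 148–206 mm, centre about (176, −38) mm, straight in the bay; looked upright in the picture just before the lift |
| Clearance from flap | Nearest tin corner about 174 mm from the hinge, against the flap's 148 mm sweep |
| Flap | Shut: measured angle about 0.004 rad |
| Other groceries and look-alikes | No visible change from the first picture |

**Not confirmed:**
- The force between the flap and the tin is not shown by any sensor. By the measured positions, the flap stayed well clear of the tin throughout.
- That step 2 was met is inferred from the positions and the force readings.
- I could not view the final picture because the 12-picture limit was reached, so the end state is from numbers only.

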